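# Put the record accessories back on their outlines

### The arm

A 6-joint arm with a two-finger parallel gripper is mounted at the origin on the work surface. World frame = base frame: x ahead of the robot, y to its left, z up, the work surface at z = 0. Lengths are in mm, angles in degrees, forces in N, time in s.
With the tool pointing down it reaches from about 300 to 875 mm from the base axis. Payload 4.2 kg.
Tool frame: the origin (TCP) lies on the mounting face of the last link; the fingertips stand 173 mm ahead of it and the grasp point (between the pads) lies 155 mm ahead of it; z points along the fingers, x is the direction in which the jaws open and shut, and the axes are right-handed (so a half turn about z gives the same grasp; the last joint's range is limited). The gripper opens to 85 mm and grips with 20 to 120 N. Pads are 22 mm wide; open, the fingers measure 114 mm over their backs; the gripper's body (76 mm by 85 mm) begins 54 mm behind the grasp point. The pads swing forward as they close: fully open they stand 13 mm farther back than shut.
Start: joints at [73.052, 18.312, 89.639, -0, 72.044, -1.146], TCP at [156.579, 553.268, 404.738] pointing down, gripper open.
Joint ranges: [-177.97, 177.97], [-48.28, 115.42], [12.27, 149.76], [-77.06, 257.06], [2.81, 150.46], [-146.56, 146.56]. Speed limits (degrees/s): [147.25, 147.25, 180, 180, 180, 180].

### API

Orientations are given as [roll, pitch, yaw] about the fixed x, y, z axes, in that order (R = Rz(yaw) Ry(pitch) Rx(roll)).
In Python, from rig import ctrl gives the robot as it stands.
- The arm moves only by the tool play_rows, never from a script. Its arguments are lists of equal length, an entry for each row: "delta_pos": the shift along the tool's x, y, z in mm, a list of three; "yaw": the turn about the tool's z in rad; "gripper": the gripper command: -1 is shut, 1 is fully open, values between are in proportion. A call has 1 to 20 rows; each row is the pose to reach, as a shift and turn from the pose measured when the call began, along the tool's axes at that moment; what a row does not reach only later rows make up. A row lasts 1/8 s, in which the tool goes at most 62.5 mm and 10.7 degrees, less where a joint would pass 70% of its speed; a pose out of reach is approached as far as the arm can. A call with a gripper value outside its range is refused whole. The fingers move at their own pace and stop on an object; "grip_force" is the grip in N (left out, the last holds). Time passes only in rows, so rows that repeat a pose let the fingers close. It gives the time, the measured TCP pose, the force and the opening at its end, in the units of the state.
- ctrl.sense(): the state, without advancing time (a new reading comes with each control period).
- ctrl.get_image(name): name is "scene" or "top"; returns a dict with "color" (400x640x3 uint8, red, green, blue), "range_z" (400x640 float32, mm along the optical axis (not along the pixel's ray), 0 where there is no reading), "fx", "fy", "cx", "cy" (pixels), "extrinsics" (4x4, takes a point from camera to world coordinates). Camera axes: x right, y down, z forward; pixel columns grow to the right and rows downward; lengths in mm; the calibration is good to about 2 mm. A picture is of the moment at which its call begins.
- ctrl.sign_off(): hands the job in, once; it reports no verdict.
Trained networks look in a picture, given as the dict that the camera call returned (one of the last four; its "shot" number tells which), for a name from the list of things; names that differ only in an ending like _2 or _b are one class to them, and where a whole thing is asked for, a point or a joint stands for the part that bears it (a point fixed in the world has none). Each returns a list of dicts, best first, with "conf" (0 to 1); they miss things now and then, are a little off and sometimes report something else, mostly with a low value. They report only what shows in the picture. A call takes as long as a camera call. They do not tell look-alikes from the thing itself.
- ctrl.find_in(picture, query): "at" ([row, column] in pixels, amid what is visible of it).
- ctrl.trace(picture, query): "mask" (400x640 bool, what is visible of it) and "at" ([row, column] in pixels, amid what is visible of it).
The state is a dict: "clock": time; "joint_pos": joint angles; "qd": joint speeds; "tau": joint torques, N m; "eef_pos": TCP position; "eef_rot": TCP orientation; "wrist_force": force on the tool from outside, world axes, zero at the start; "wrist_torque": the same for the moment, N m; "finger_gap": finger opening in mm.
Only numpy, scipy, OpenCV 4.12 (cv2) and the standard library are available. Lean on these libraries where they do the work, as an engineer would, in place of code of your own. Each camera call takes 0.05 s, during which the arm holds its last target. There are 200 camera calls.

### The job

Put the four record accessories lying on the sideboard back on the birch tiers, each flat and centred on the green pad cut to its own outline: the steel weight, the red 45 adapter, the spirit level lying along its pad with the vial up, and the scraper with its blade over the broad part of its pad. Set each one down rather than dropping it, and leave the espresso cup and the bottle of cleaner where they stand.

Things in the scene. Friction and masses are not known exactly. Their poses are not given: they have to be found in the camera images.
- weight_mid (a point): stainless steel record weight: plain upright cylinder, 56 mm diameter, 39 mm tall, with two dark grooves round it, standing on the sideboard; about 0.45 kg. Point: its centre, half-way up; z up.
- adapter_mid (a point): red plastic 45 adapter: round puck, 38 mm diameter, 16 mm tall (straight side for the lowest 12 mm, shallow dome above, black hole mark in the middle), lying flat. Point: its centre, half-way up; z up.
- level_mid (a point): small aluminium spirit level with a green vial in its top: bar 100 mm long (x), 20 mm wide (y), 22 mm tall, vial up. Point: its centre, half-way up; its two ends are alike.
- scraper_mid (a point): black hard silicone mat scraper, rigid, lying flat, 100 mm long (x). Handle: bar 20 mm wide (y), 16 mm tall, from x = -50 to +12 mm of this point. Blade: 54 mm wide, from x = +12 to +50 mm, 10 mm thick, 5 mm at its edge. Point: middle of the length, 8 mm above its underside; x points to the blade's edge. It balances close to this point: grip the handle just behind it.
- pad_weight_top (a point): large round dark green pad, 68 mm diameter, 3 mm thick, on the lower tier of the birch stand: the weight's outline. Point: centre of its top (39 mm above the sideboard); z up, y along the row of pads, x away from the step. The stand is fixed; its upper board (top at 86 mm) covers the robot's side of the lower one (top at 36 mm) and ends 70 mm from the centres of the two round pads.
- pad_adapter_top (a point): small round dark green pad, 48 mm diameter, 3 mm thick, on the lower tier: the 45 adapter's outline. Point: centre of its top face (39 mm above the sideboard); z up, y along the row of pads, x away from the step.
- pad_level_top (a point): plain oblong dark green pad, 110 mm long (x), 30 mm wide (y), 3 mm thick, on the upper tier: the spirit level's outline. Point: centre of its top face (89 mm above the sideboard). The two pads of each tier lie side by side, 160 mm apart between their middles.
- pad_scraper_top (a point): paddle-shaped dark green pad, 3 mm thick, on the upper tier: the scraper's outline and 4 mm all round, 108 mm long, 28 mm wide for the handle, 62 mm wide for the blade. Point: on its top face (89 mm above the sideboard), on its centre line in the broad part; x points to the blade's end; the middle of the outline's length lies 30 mm from this point along -x.
- cup_mid (a point): white ceramic espresso cup with a handle, rim 60 mm diameter, 55 mm tall, standing on the sideboard beyond the things; not to be moved. Point: on its axis, half-way up.
- cleaner_mid (a point): small amber bottle of record cleaner, 38 mm diameter, 95 mm tall, standing on the sideboard at the robot's right; not to be moved. Point: on its axis, half-way up.
Not all that is in view belongs to the job. What is meant by the part that bears scraper_mid is not orange, pink or yellow, and is the larger of those in its own colour.

How it is judged (in metres and radians):
At the end, for the whole second after the job is handed in: Each thing rests flat (0.12 rad) and still on its own pad: weight, adapter and level centred within 12 mm, the scraper's middle within 12 mm of its outline's middle along and across, blade over the broad part; level and scraper within 0.2 rad of the pad's length (horizontal distance between weight_mid and pad_weight_top below 0.012 m and angle between each of weight_mid, adapter_mid, level_mid, scraper_mid's own z axis and vertical below 0.12 rad and linear speed of each of weight, adapter, level, scraper below 0.02 m/s and angular speed of each of weight, adapter, level, scraper below 0.2 rad/s and z of weight_mid in the frame of pad_weight_top between 0.0165 and 0.0225 m and horizontal distance between adapter_mid and pad_adapter_top below 0.012 m and z of adapter_mid in the frame of pad_adapter_top between 0.005 and 0.011 m and horizontal distance between level_mid and pad_level_top below 0.012 m and z of level_mid in the frame of pad_level_top between 0.008 and 0.014 m and angle between the x axis of level_mid and the x axis of pad_level_top, either way round below 0.2 rad and angle between the x axis of scraper_mid and the x axis of pad_scraper_top, either way round below 0.2 rad and z of scraper_mid in the frame of pad_scraper_top between 0.005 and 0.011 m and x of scraper_mid in the frame of pad_scraper_top between -0.042 and -0.018 m and y of scraper_mid in the frame of pad_scraper_top between -0.012 and 0.012 m and x of pad_scraper_top in the frame of scraper_mid above 0.01 m); the robot touches nothing.
It fails at once if the espresso cup is disturbed (moved by more than 15 mm) (distance of cup_mid from where it was at the start of the episode above 0.015 m).
It fails at once if the bottle of cleaner is disturbed (moved by more than 15 mm) (distance of cleaner_mid from where it was at the start of the episode above 0.015 m).
It fails at once if an accessory is dropped: it falls free of the fingers faster than 0.7 m/s (a fall of some 25 mm) ((linear speed of weight above 0.7 m/s and contact force between the fingers and weight below 0.05 N) or (linear speed of adapter above 0.7 m/s and contact force between the fingers and adapter below 0.05 N) or (linear speed of level above 0.7 m/s and contact force between the fingers and level below 0.05 N) or (linear speed of scraper above 0.7 m/s and contact force between the fingers and scraper below 0.05 N)).
It also fails if it takes over 138 s, if anything falls off the work surface, if the arm or the gripper's body presses on something with over 40 N, if the wrist force passes 120 N, or if a joint passes its speed limit or range.

## Working session

There is one attempt and no reset: what is moved stays moved. The work goes in short steps, Python scripts to look and compute and a tool call to move; the robot and the scene stay as the last step left them, time stands still between calls to the robot, and variables do not carry over. Pictures are saved under pics/ and viewed, about 12 in all and at most 16, crops included, and the job is handed in when it is done.

Besides the shell and the picture viewer there is one more tool, called after "Emit:" as name(argument=value, ...), one argument or row to a line, values as JSON. play_rows: Moves the arm, as the interface text tells. Its arguments: {"type":"object","properties":{"delta_pos":{"type":"array"},"yaw":{"type":"array"},"gripper":{"type":"array"},"grip_force":{"type":"number"}},"required":["delta_pos","yaw","gripper"]}

```bash
mkdir -p pics; ls; cat > h.py <<'E'
import numpy as np, cv2, pickle
from rig import ctrl
def world(p, rc):
    r=np.asarray(rc,float).reshape(-1,2); ri=r.round().astype(int)
    z=p["range_z"][ri[:,0],ri[:,1]].astype(float)
    c=np.c_[(r[:,1]-p["cx"])/p["fx"]*z,(r[:,0]-p["cy"])/p["fy"]*z,z,np.ones(len(z))]
    w=(np.array(p["extrinsics"])@c.T).T[:,:3]
    return w[z>0]
def save(p,name,box=None,s=1):
    im=p["color"][...,::-1]
    if box: im=im[box[0]:box[1],box[2]:box[3]]
    cv2.imwrite("pics/"+name,cv2.resize(im,None,fx=s,fy=s,interpolation=cv2.INTER_CUBIC))
def masks(p,q):
    for d in ctrl.trace(p,q):
        w=world(p,np.argwhere(d["mask"]))
        if len(w)<10: continue
        zt=np.percentile(w[:,2],90); t=w[w[:,2]>zt-6]
        (cx,cy),(a,b),ang=cv2.minAreaRect(t[:,:2].astype(np.float32))
        print(q,round(d["conf"],2),np.round(d["at"]),"n",len(w),"ztop",zt.round(1),"mean",t.mean(0).round(1),"rect",np.round([cx,cy,a,b,ang],1))
E
python3 - <<'E'
from h import *
print(ctrl.sense())
for n in ["scene","top"]:
    p=ctrl.get_image(n); save(p,n+"0.png",s=1.25); print(n,np.array(p["extrinsics"]).round(2).tolist(),p["fx"])
    for q in ["weight_mid","adapter_mid","level_mid","scraper_mid","pad_weight_top","pad_adapter_top","pad_level_top","pad_scraper_top","cup_mid","cleaner_mid"]:
        masks(p,q)
E
```

```text
pics
{'clock': 0.0, 'joint_pos': array([ 7.30541234e+01,  1.83512739e+01,  8.97087893e+01,  1.69360283e-03,
        7.20434813e+01, -1.14658405e+00]), 'qd': array([-0.08209397, -0.03693302, -0.00845402,  0.06820877,  0.00334088,
       -0.03169237]), 'tau': array([-1.40072418e-03, -4.15524709e+01, -2.34161872e+01, -1.79033304e-04,
        8.28113785e-03, -1.24750036e-05]), 'eef_pos': array([156.50353346, 553.10422883, 403.86950873]), 'eef_rot': array([-1.79996318e+02,  1.03491549e-01,  7.42001871e+01]), 'wrist_force': array([-0.31231289,  0.00924668,  0.32774636]), 'wrist_torque': array([-0.0525376 , -0.00090032, -0.07601238]), 'finger_gap': 85.41257049179337}
scene [[0.5, 0.73, -0.46, 1017.36], [0.87, -0.42, 0.28, -314.99], [0.01, -0.54, -0.84, 796.29], [0.0, 0.0, 0.0, 1.0]] 364.033650456374
weight_mid 0.67 [191. 200.] n 494 ztop 40.4 mean [ 433.3 -328.1   38.8] rect [ 431.9 -327.3   52.2   54.1   45.1]
adapter_mid 0.51 [212. 290.] n 199 ztop 16.7 mean [ 586.3 -152.8   14.6] rect [ 585.4 -152.7   34.9   35.7   63.6]
adapter_mid 0.45 [229. 154.] n 479 ztop 90.6 mean [ 487.9 -451.2   
[... 2866 characters left out ...]
583.6 -151.6   35.8   34.5   42. ]
pad_adapter_top 0.7 [210. 170.] n 330 ztop 40.7 mean [577.2 275.   38.2] rect [577.9 274.4  46.6  46.2  43.6]
pad_level_top 0.6 [268. 229.] n 680 ztop 90.2 mean [448.3 111.4  87.9] rect [448.6 111.2 109.8  31.6   1.5]
pad_scraper_top 0.72 [280. 159.] n 944 ztop 90.3 mean [434.5 270.5  87.9] rect [445.2 270.3  63.2 106.1  88.8]
cup_mid 0.92 [140. 400.] n 694 ztop 53.0 mean [ 742.8 -273.2   52.3] rect [ 739.4 -270.5   59.8   72.6   28.1]
cup_mid 0.19 [270. 425.] n 501 ztop 40.6 mean [ 429.3 -327.4   38.2] rect [ 429.3 -327.4   53.6   51.9   43.4]
cleaner_mid 0.67 [246. 476.] n 338 ztop 93.1 mean [ 483.4 -451.3   92.8] rect [ 483.8 -452.    17.5   18.3   42.5]
```

View pics/top0.png

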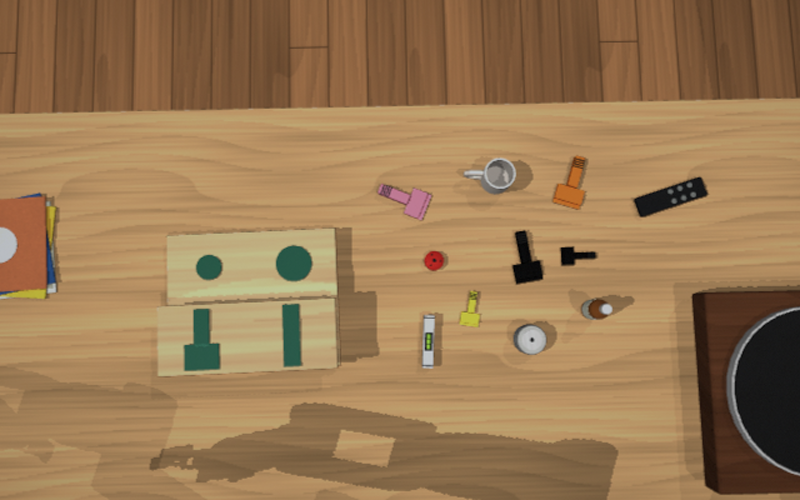

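View pics/scene0.png

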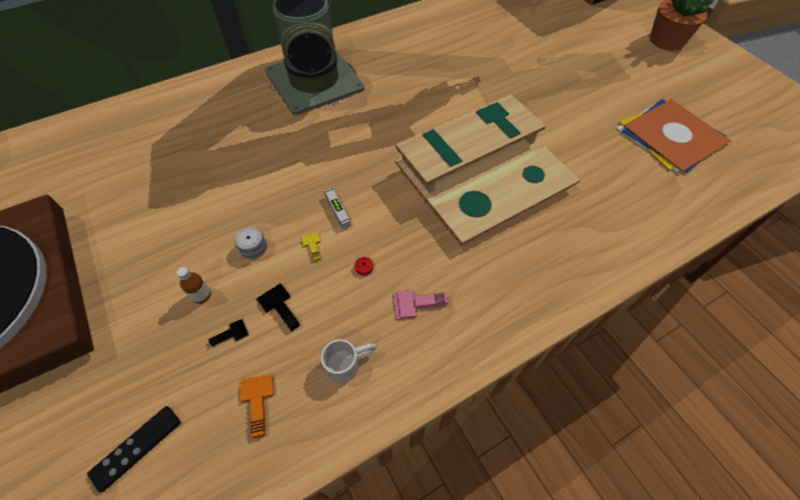

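Candidates for the scraper in the top view (PNG pixels, 1.25x): large black (525,257), small black (575,255), pink (408,200), orange (570,183), yellow (471,308), and the remote (670,197). I choose the large black one, and check it in a crop with refined axes.

```bash
python3 - <<'E'
from h import *
for n in ["scene","top"]:
    p=ctrl.get_image(n)
    if n=="top": save(p,"crop1.png",(170,250,380,490),7)
    for q,xy in [("scraper_mid",(592,-325)),("level_mid",(431,-137)),("pad_scraper_top",(445,270)),("pad_level_top",(448,111)),("adapter_mid",(585,-152))]:
        for d in ctrl.trace(p,q):
            w=world(p,np.argwhere(d["mask"]))
            w=w[np.hypot(*(w[:,:2]-xy).T)<75]
            if len(w)<60 or np.hypot(*(np.median(w[:,:2],0)-xy))>30: continue
            w=w[w[:,2]>np.percentile(w[:,2],90)-14]
            b=cv2.boxPoints(cv2.minAreaRect(w[:,:2].astype(np.float32))); c=b.mean(0)
            e=[b[1]-b[0],b[2]-b[1]]; e=max(e,key=np.linalg.norm); L=np.linalg.norm(e)
            u,s,vt=np.linalg.svd(w[:,:2]-w[:,:2].mean(0),full_matrices=False)
            x=(w[:,:2]-c)@(e/L); y=(w[:,:2]-c)@np.array([-e[1],e[0]])/L
            # handle axis: line fit through mid-of-width over bins
            bs=[(k,(y[(x>k-3)&(x<k+3)].max()+y[(x>k-3)&(x<k+3)].min())/2,np.ptp(y[(x>k-3)&(x<k+3)])) for k in range(-45,46,9) if ((x>k-3)&(x<k+3)).sum()>3]
            print(n,q,d["conf"].__round__(2),"c",c.round(1),"L",L.round(1),"ang",np.degrees(np.arctan2(e[1],e[0])).round(1),"pca",np.degrees(np.arctan2(vt[0,1],vt[0,0])).round(1),[tuple(np.round(t,0).astype(int)) for t in bs])
E
```

```text
scene scraper_mid 0.75 c [ 588.8 -329.3] L 103.3 ang 8.1 pca 7.9 [(np.int64(-45), np.int64(1), np.int64(50)), (np.int64(-36), np.int64(0), np.int64(51)), (np.int64(-27), np.int64(0), np.int64(52)), (np.int64(-18), np.int64(0), np.int64(52)), (np.int64(-9), np.int64(-1), np.int64(48)), (np.int64(0), np.int64(0), np.int64(18)), (np.int64(9), np.int64(1), np.int64(19)), (np.int64(18), np.int64(0), np.int64(19)), (np.int64(27), np.int64(0), np.int64(19)), (np.int64(36), np.int64(1), np.int64(18)), (np.int64(45), np.int64(0), np.int64(17))]
scene level_mid 0.53 c [ 431.8 -137.4] L 100.3 ang -3.7 pca -3.8 [(np.int64(-45), np.int64(1), np.int64(18)), (np.int64(-36), np.int64(0), np.int64(15)), (np.int64(-27), np.int64(1), np.int64(16)), (np.int64(-18), np.int64(-1), np.int64(17)), (np.int64(-9), np.int64(-1), np.int64(17)), (np.int64(0), np.int64(0), np.int64(18)), (np.int64(9), np.int64(0), np.int64(18)), (np.int64(18), np.int64(0), np.int64(18)), (np.int64(27), np.int64(0), np.int64(17)), (np.int64(36), np.int64(1), np.int64(18)), (np.int64(45), np.int64(0), np.int64(19))]
scene pad_scrap
[... 3120 characters left out ...]
, np.int64(0), np.int64(30)), (np.int64(-27), np.int64(0), np.int64(29)), (np.int64(-18), np.int64(-1), np.int64(30)), (np.int64(-9), np.int64(-1), np.int64(29)), (np.int64(0), np.int64(-1), np.int64(29)), (np.int64(9), np.int64(-1), np.int64(27)), (np.int64(18), np.int64(1), np.int64(30)), (np.int64(27), np.int64(1), np.int64(30)), (np.int64(36), np.int64(0), np.int64(30)), (np.int64(45), np.int64(0), np.int64(30))]
top adapter_mid 0.67 c [ 583.3 -151.2] L 36.5 ang -1.2 pca 168.5 [(np.int64(-18), np.int64(0), np.int64(14)), (np.int64(-9), np.int64(1), np.int64(31)), (np.int64(0), np.int64(0), np.int64(34)), (np.int64(9), np.int64(1), np.int64(31)), (np.int64(18), np.int64(0), np.int64(20))]
```

View pics/crop1.png

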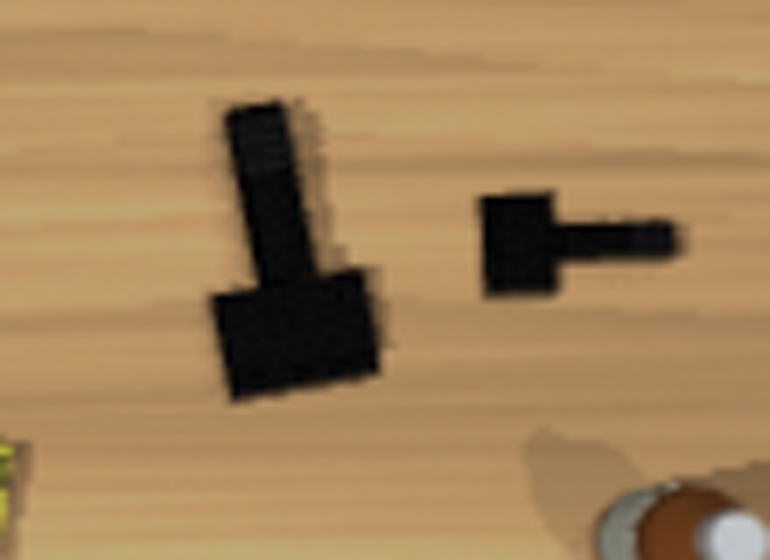

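Emit:
play_rows(
  delta_pos=[
    [-281, 302, 50],
    [-281, 302, 50],
    [-281, 302, 50],
    [-281, 302, 50],
    [-281, 302, 50],
    [-281, 302, 50],
    [-281, 302, 50],
    [-562, 604, 104],
    [-562, 604, 104],
    [-562, 604, 104],
    [-562, 604, 104],
    [-562, 604, 104],
    [-562, 604, 104],
    [-562, 604, 104],
    [-562, 604, 104],
    [-562, 604, 104],
    [-562, 604, 104],
  ],
  yaw=[-0.1, -0.2, -0.276, -0.276, -0.276, -0.276, -0.276, -0.276, -0.276, -0.276, -0.276, -0.276, -0.276, -0.276, -0.276, -0.276, -0.276],
  gripper=[1, 1, 1, 1, 1, 1, 1, 1, 1, 1, 1, 1, 1, 1, 1, 1, 1],
)

```text
clock: 3.82
eef_pos: [584.3, -150.9, 301.0]
eef_rot: [-180.0, -0.0, 90.1]
wrist_force: [-0.5, 0.1, 0.3]
finger_gap: 85.2
```

Emit:
play_rows(
  delta_pos=[
    [-1, 1, 40],
    [-1, 1, 80],
    [-1, 1, 110],
    [-1, 1, 120],
    [-1, 1, 125],
    [-1, 1, 125],
    [-1, 1, 125],
    [-1, 1, 125],
    [-1, 1, 125],
    [-1, 1, 125],
    [-1, 1, 125],
    [-1, 1, 125],
    [-1, 1, 125],
    [-1, 1, 125],
  ],
  yaw=[0, 0, 0, 0, 0, 0, 0, 0, 0, 0, 0, 0, 0, 0],
  gripper=[1, 1, 1, 1, 1, 1, -1, -1, -1, -1, -1, -1, -1, -1],
  grip_force=30,
)

```text
clock: 5.58
eef_pos: [585.3, -151.9, 176.8]
eef_rot: [180.0, 0.0, 90.1]
wrist_force: [-1.6, 0.7, 5.3]
finger_gap: 36.1
```

Emit:
play_rows(
  delta_pos=[
    [0, 0, -10],
    [0, 0, -30],
    [0, 0, -60],
    [0, 0, -60],
  ],
  yaw=[0, 0, 0, 0],
  gripper=[-1, -1, -1, -1],
)

```text
clock: 6.08
eef_pos: [586.2, -152.2, 239.4]
eef_rot: [179.6, 0.1, 90.1]
wrist_force: [0.0, -0.2, -0.8]
finger_gap: 35.7
```

```bash
python3 - <<'E'
from h import *
p=ctrl.get_image("scene"); masks(p,"adapter_mid"); save(p,"a1.png",(110,270,220,380),5)
print(ctrl.sense()["finger_gap"])
E
```

```text
adapter_mid 0.65 [199. 288.] n 188 ztop 78.7 mean [ 589.6 -152.6   77.2] rect [ 588.7 -151.    30.5   36.8   61.8]
35.97686706957319
```

View pics/a1.png

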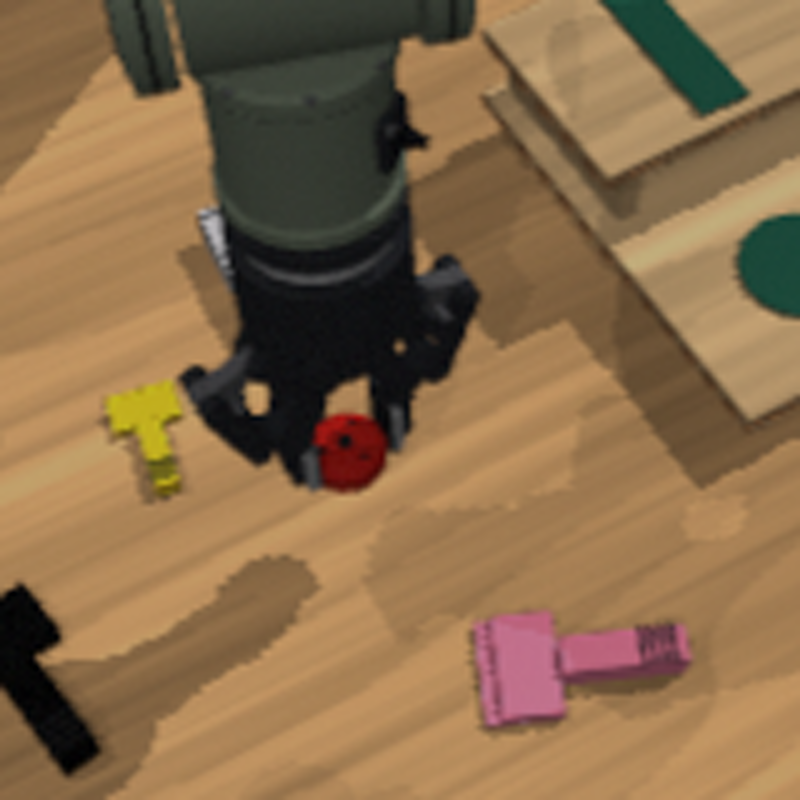

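Emit:
play_rows(
  delta_pos=[
    [15, 0, -30],
    [50, 0, -60],
    [100, -2, -60],
    [160, -4, -60],
    [220, -6, -60],
    [280, -8, -60],
    [335, -8, -60],
    [380, -8, -60],
    [410, -8, -60],
    [426, -8, -60],
    [426, -8, -60],
    [426, -8, -40],
    [426, -8, -10],
    [426, -8, 10],
    [426, -8, 16],
    [426, -8, 16],
    [426, -8, 16],
  ],
  yaw=[0, 0, 0, 0, 0, 0, 0, 0, 0, 0, 0, 0, 0, 0, 0, 0, 0],
  gripper=[-1, -1, -1, -1, -1, -1, -1, -1, -1, -1, -1, -1, -1, -1, -1, -1, -1],
  grip_force=35,
)

```text
clock: 8.3
eef_pos: [577.0, 273.9, 221.8]
eef_rot: [179.9, -0.0, 90.1]
wrist_force: [-0.3, -0.7, 0.2]
finger_gap: 35.8
```

```bash
python3 - <<'E'
from h import *
for n in ["scene","top"]:
    p=ctrl.get_image(n); masks(p,"adapter_mid"); masks(p,"pad_adapter_top")
    save(p,"a2%s.png"%n,(60,200,360,520),5) if n=="scene" else 0
print(ctrl.sense()["finger_gap"])
E
```

```text
adapter_mid 0.5 [138. 429.] n 82 ztop 61.6 mean [584.9 273.   60.6] rect [586.3 273.8  18.8  39.9  31.8]
pad_adapter_top 0.56 [145. 431.] n 61 ztop 40.3 mean [591.7 268.4  38.6] rect [590.6 268.2  43.3  18.8  68.2]
pad_adapter_top 0.42 [164. 378.] n 416 ztop 40.3 mean [583.7 114.7  38.7] rect [583.  115.5  65.7  65.1   7.6]
35.38921436431728
```

View pics/a2scene.png

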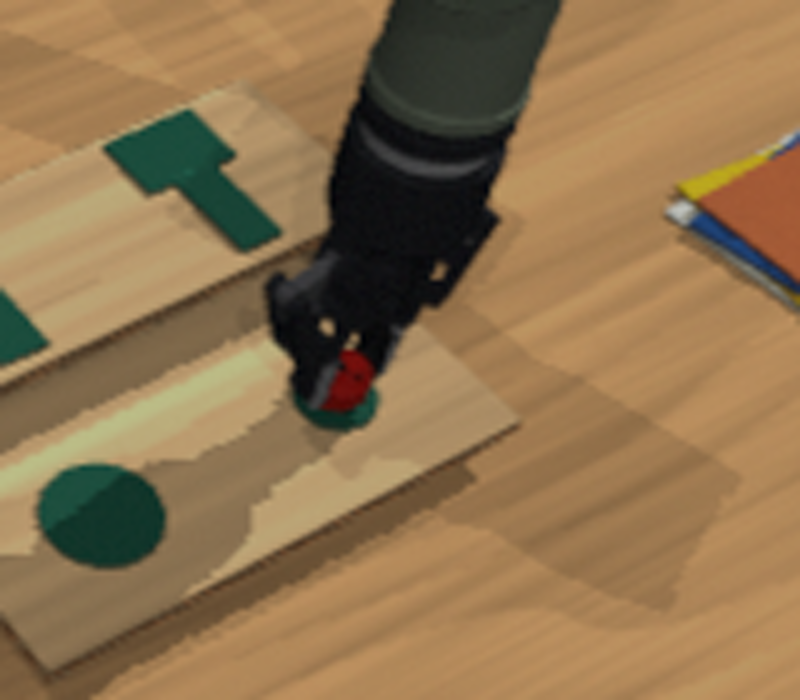

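Emit:
play_rows(
  delta_pos=[
    [0, 1, 3],
    [0, 1, 5],
    [0, 1, 6],
    [0, 1, 6],
    [0, 1, 6],
    [0, 1, 6],
    [0, 1, 6],
    [0, 1, 6],
    [0, 1, 0],
    [0, 1, -40],
    [0, 1, -90],
    [0, 1, -120],
  ],
  yaw=[0, 0, 0, 0, 0, 0, 0, 0, 0, 0, 0, 0],
  gripper=[-1, -1, -1, -1, 0.2, 0.2, 0.5, 0.5, 0.5, 0.5, 1, 1],
)

```text
clock: 10.1
eef_pos: [577.6, 274.3, 344.5]
eef_rot: [179.7, -0.1, 90.1]
wrist_force: [0.6, 1.2, -0.4]
finger_gap: 85.7
```

```bash
python3 - <<'E'
from h import *
for n in ["scene","top"]:
    p=ctrl.get_image(n); masks(p,"adapter_mid"); masks(p,"pad_adapter_top")
    w=world(p,np.argwhere(np.ones((400,640),bool)))
    m=(np.array(p["color"]).astype(int)); red=(m[...,0]>110)&(m[...,1]<50)&(m[...,2]<50)
    w=world(p,np.argwhere(red)); w=w[(w[:,1]>200)&(w[:,1]<320)&(w[:,0]>520)&(w[:,0]<640)]
    print(n,w.min(0),w.max(0)) if len(w) else 0
E
```

```text
adapter_mid 0.59 [140. 426.] n 141 ztop 55.4 mean [578.8 270.8  53.3] rect [578.6 271.7  35.9  34.4  45.7]
pad_adapter_top 0.51 [145. 432.] n 36 ztop 40.7 mean [595.4 270.3  38.7] rect [595.1 269.8  41.2  13.3  80.6]
scene [562.92021314 255.39378684  48.20446703] [595.66902859 288.52437699  58.47284923]
adapter_mid 0.21 [280. 162.] n 945 ztop 90.1 mean [433.6 270.6  87.9] rect [444.2 270.2 108.2  61.8   0.6]
top [558.51208205 223.84629485  46.34757579] [580.02066129 289.54262513 228.51633323]
```

Emit:
play_rows(
  delta_pos=[
    [-50, -10, 0],
    [-110, -25, 0],
    [-170, -40, 0],
    [-230, -55, 0],
    [-290, -70, 0],
    [-350, -85, 0],
    [-410, -100, 0],
    [-470, -115, 0],
    [-530, -130, 0],
    [-580, -142, 0],
    [-602, -147, 0],
    [-602, -147, 40],
    [-602, -147, 95],
    [-602, -147, 120],
    [-602, -147, 120],
  ],
  yaw=[0, 0, 0, 0, 0, 0, 0, 0, 0, 0, 0, 0, 0, 0, 0],
  gripper=[1, 1, 1, 1, 1, 1, 1, 1, 1, 1, 1, 1, 1, 1, 1],
)

```text
clock: 12.28
eef_pos: [429.7, -327.6, 217.3]
eef_rot: [-179.6, -0.2, 90.1]
wrist_force: [0.2, 0.2, -0.3]
finger_gap: 85.2
```

Emit:
play_rows(
  delta_pos=[
    [0, 1, 20],
    [0, 1, 35],
    [0, 1, 41],
    [0, 1, 42],
    [0, 1, 42],
    [0, 1, 42],
    [0, 1, 42],
    [0, 1, 42],
    [0, 1, 42],
    [0, 1, 42],
    [0, 1, 42],
    [0, 1, 37],
    [0, 1, 20],
    [0, 1, 0],
    [0, 1, 0],
  ],
  yaw=[0, 0, 0, 0, 0, 0, 0, 0, 0, 0, 0, 0, 0, 0, 0],
  gripper=[1, 1, 1, 1, -1, -1, -1, -1, -1, -1, -1, -1, -1, -1, -1],
  grip_force=50,
)

```text
clock: 14.15
eef_pos: [430.9, -327.7, 218.0]
eef_rot: [-179.7, -0.2, 90.1]
wrist_force: [0.5, 0.0, -4.6]
finger_gap: 54.2
```

```bash
python3 - <<'E'
from h import *
p=ctrl.get_image("scene"); masks(p,"weight_mid"); save(p,"w1.png",(110,270,120,280),4)
print(ctrl.sense()["wrist_force"])
E
```

```text
weight_mid 0.93 [185. 195.] n 524 ztop 82.2 mean [ 435.8 -329.3   81. ] rect [ 433.8 -329.    53.8   48.1   76.4]
[-0.56765605  0.02674133 -4.76122055]
```

View pics/w1.png

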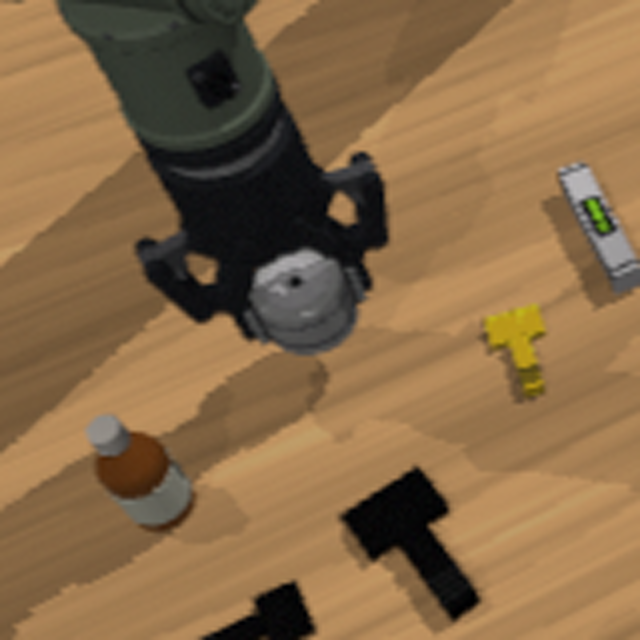

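Emit:
play_rows(
  delta_pos=[
    [0, 1, -25],
    [10, 4, -60],
    [35, 12, -90],
    [80, 28, -100],
    [130, 45, -100],
    [185, 63, -100],
    [240, 82, -100],
    [295, 101, -100],
    [345, 118, -100],
    [390, 133, -100],
    [422, 144, -100],
    [438, 150, -100],
    [442, 151, -100],
    [442, 151, -100],
    [442, 151, -80],
    [442, 151, -45],
    [442, 151, -20],
    [442, 151, -8],
    [442, 151, -4],
    [442, 151, -4],
  ],
  yaw=[0, 0, 0, 0, 0, 0, 0, 0, 0, 0, 0, 0, 0, 0, 0, 0, 0, 0, 0, 0],
  gripper=[-1, -1, -1, -1, -1, -1, -1, -1, -1, -1, -1, -1, -1, -1, -1, -1, -1, -1, -1, -1],
)

```text
clock: 16.75
eef_pos: [581.1, 114.6, 222.1]
eef_rot: [-179.6, -0.3, 90.1]
wrist_force: [-0.2, -0.3, -4.2]
finger_gap: 54.3
```

```bash
python3 - <<'E'
from h import *
s=ctrl.sense(); print(s["eef_pos"],s["finger_gap"],s["wrist_force"])
p=ctrl.get_image("scene"); masks(p,"weight_mid"); masks(p,"pad_weight_top"); save(p,"w2.png",(90,220,310,440),5)
E
```

```text
[581.10428209 114.61702777 222.11511473] 54.277428717201275 [-0.2035248  -0.33623867 -4.2258834 ]
weight_mid 0.78 [156. 381.] n 332 ztop 86.1 mean [590.4 114.3  85.7] rect [586.7 110.3  58.4  41.4  85.2]
weight_mid 0.72 [118. 352.] n 362 ztop 90.2 mean [449.5 110.6  88.5] rect [447.4 110.9  35.8 115.7  89.8]
```

View pics/w2.png

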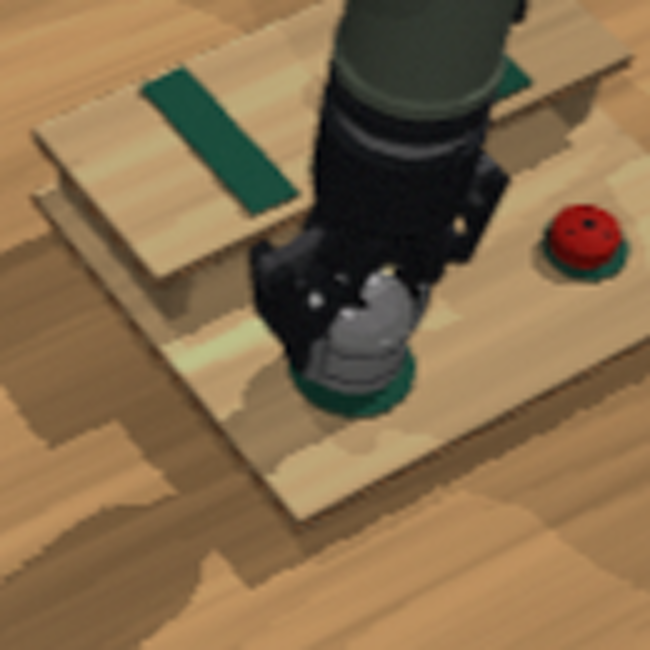

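Emit:
play_rows(
  delta_pos=[
    [0, 1, 3],
    [0, 1, 5],
    [0, 1, 7],
    [0, 1, 7],
    [0, 1, 7],
    [0, 1, 7],
    [0, 1, 7],
    [0, 1, 7],
    [0, 1, 5],
    [0, 1, -30],
    [0, 1, -80],
    [0, 1, -100],
  ],
  yaw=[0, 0, 0, 0, 0, 0, 0, 0, 0, 0, 0, 0],
  gripper=[-1, -1, -1, -1, 0.6, 0.6, 1, 1, 1, 1, 1, 1],
)

```text
clock: 18.4
eef_pos: [583.3, 114.5, 325.8]
eef_rot: [-179.9, -0.4, 90.1]
wrist_force: [0.1, 0.8, -1.0]
finger_gap: 85.4
```

```bash
python3 - <<'E'
from h import *
p=ctrl.get_image("scene"); masks(p,"weight_mid");masks(p,"level_mid")
p=ctrl.get_image("top"); masks(p,"level_mid")
E
```

```text
weight_mid 0.75 [158. 379.] n 477 ztop 79.3 mean [583.2 112.8  77.8] rect [582.7 113.   52.3  53.1  86.5]
level_mid 0.54 [169. 268.] n 272 ztop 23.6 mean [ 433.8 -137.7   21.9] rect [ 430.  -136.9   20.1  100.7   87.8]
level_mid 0.95 [272. 342.] n 389 ztop 23.6 mean [ 430.  -136.5   21.2] rect [ 429.4 -136.5   20.    99.2   86.5]
```

Emit:
play_rows(
  delta_pos=[
    [-40, -24, 0],
    [-90, -54, 0],
    [-140, -84, 0],
    [-190, -114, 0],
    [-230, -139, 0],
    [-251, -152, 0],
    [-251, -152, 20],
    [-251, -152, 70],
    [-251, -152, 120],
    [-251, -152, 140],
    [-251, -152, 147],
    [-251, -152, 148],
    [-251, -152, 148],
    [-251, -152, 148],
    [-251, -152, 148],
    [-251, -152, 148],
    [-251, -152, 148],
    [-251, -152, 148],
    [-251, -152, 148],
  ],
  yaw=[0.063, 0.063, 0.063, 0.063, 0.063, 0.063, 0.063, 0.063, 0.063, 0.063, 0.063, 0.063, 0.063, 0.063, 0.063, 0.063, 0.063, 0.063, 0.063],
  gripper=[1, 1, 1, 1, 1, 1, 1, 1, 1, 1, 1, 1, -1, -1, -1, -1, -1, -1, -1],
  grip_force=45,
)

```text
clock: 21.02
eef_pos: [429.6, -136.2, 173.9]
eef_rot: [-179.5, -0.2, 86.5]
wrist_force: [-0.9, 0.4, 7.0]
finger_gap: 19.0
```

Emit:
play_rows(
  delta_pos=[
    [0, 0, 0],
    [0, 0, -5],
    [0, 0, -25],
    [0, 0, -50],
    [0, 0, -60],
    [0, 0, -60],
  ],
  yaw=[0, 0, 0, 0, 0, 0],
  gripper=[-1, -1, -1, -1, -1, -1],
)

```text
clock: 21.78
eef_pos: [430.0, -136.5, 234.3]
eef_rot: [-179.6, -0.2, 86.5]
wrist_force: [0.4, -0.8, -1.0]
finger_gap: 19.1
```

```bash
python3 - <<'E'
from h import *
s=ctrl.sense(); print(s["eef_pos"],s["finger_gap"],s["wrist_force"])
p=ctrl.get_image("scene"); masks(p,"level_mid"); save(p,"l1.png",(110,220,200,350),5)
E
```

```text
[ 430.04866002 -136.52421244  234.28015498] 19.143343154624965 [ 0.4032097  -0.78593443 -1.03468238]
level_mid 0.82 [160. 270.] n 224 ztop 83.7 mean [ 447.7 -137.3   82.2] rect [ 439.3 -137.6   20.1   83.8   86.6]
```

View pics/l1.png

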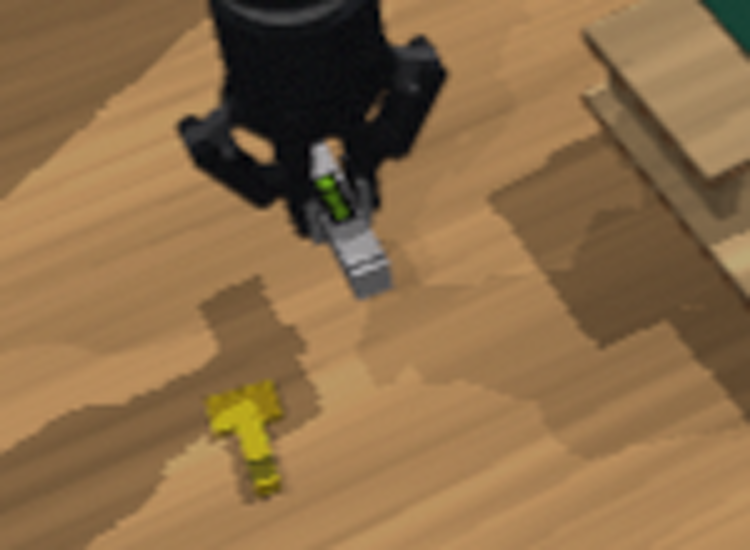

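Emit:
play_rows(
  delta_pos=[
    [0, 0, -30],
    [10, 0, -60],
    [40, 1, -75],
    [85, 2, -75],
    [135, 2, -75],
    [180, 3, -75],
    [220, 4, -75],
    [243, 4, -75],
    [249, 4, -75],
    [249, 4, -75],
    [249, 4, -60],
    [249, 4, -45],
    [249, 4, -36],
    [249, 4, -34],
    [249, 4, -34],
    [249, 4, -34],
  ],
  yaw=[0, -0.03, -0.06, -0.09, -0.09, -0.09, -0.09, -0.09, -0.09, -0.09, -0.09, -0.09, -0.09, -0.09, -0.09, -0.09],
  gripper=[-1, -1, -1, -1, -1, -1, -1, -1, -1, -1, -1, -1, -1, -1, -1, -1],
)

```text
clock: 23.88
eef_pos: [449.5, 111.7, 268.8]
eef_rot: [-179.5, -0.3, 91.6]
wrist_force: [0.7, 0.1, -0.7]
finger_gap: 19.3
```

```bash
python3 - <<'E'
from h import *
s=ctrl.sense(); print(s["eef_pos"],s["finger_gap"],s["wrist_force"])
p=ctrl.get_image("scene"); masks(p,"level_mid"); masks(p,"pad_level_top"); save(p,"l2.png",(60,200,310,450),5)
E
```

```text
[449.48881741 111.680557   268.82532098] 19.279231943887275 [ 0.72920491  0.0562413  -0.72143777]
level_mid 0.52 [122. 362.] n 183 ztop 118.0 mean [476.3 111.4 116.4] rect [472.5 111.8  20.1  58.4  89.8]
level_mid 0.29 [169. 382.] n 103 ztop 40.4 mean [602.9 107.9  38.4] rect [598.2 107.6  64.7  35.6  61.2]
pad_level_top 0.5 [124. 354.] n 120 ztop 90.5 mean [467.2 103.   88.7] rect [452.3 100.7 110.5  26.7  12.9]
```

View pics/l2.png

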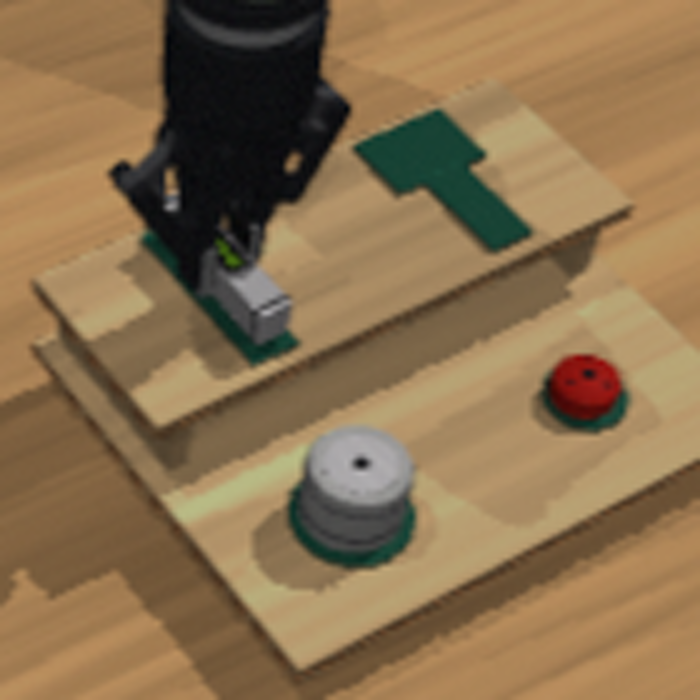

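Emit:
play_rows(
  delta_pos=[
    [0, 0, 3],
    [0, 0, 5],
    [0, 0, 6],
    [0, 0, 6],
    [0, 0, 6],
    [0, 0, 6],
    [0, 0, 6],
    [0, 0, 6],
    [0, 0, 4],
    [0, 0, -30],
    [0, 0, -65],
    [0, 0, -70],
  ],
  yaw=[0, 0, 0, 0, 0, 0, 0, 0, 0, 0, 0, 0],
  gripper=[-1, -1, -1, -1, -0.2, -0.2, 0.3, 0.3, 0.3, 0.3, 0.3, 1],
)

```text
clock: 25.52
eef_pos: [450.6, 111.5, 341.0]
eef_rot: [-179.8, -0.4, 91.6]
wrist_force: [-0.0, 0.1, -0.3]
finger_gap: 71.8
```

```bash
python3 - <<'E'
from h import *
p=ctrl.get_image("scene"); masks(p,"level_mid");masks(p,"scraper_mid")
E
```

```text
level_mid 0.91 [115. 355.] n 359 ztop 112.4 mean [453.1 110.  110.7] rect [450.4 111.3 100.3  21.8   1.1]
scraper_mid 0.9 [241. 224.] n 543 ztop 16.4 mean [ 597.5 -328.3   14.3] rect [ 594.4 -327.6   91.5   52.8   10.5]
scraper_mid 0.76 [264. 187.] n 280 ztop 10.8 mean [ 589.9 -430.3    8. ] rect [ 585.6 -432.5   62.3   34.7   75.5]
scraper_mid 0.72 [317. 205.] n 795 ztop 16.7 mean [ 746.3 -432.5   14.8] rect [ 740.7 -423.9   51.6   91.7   86. ]
scraper_mid 0.59 [242. 327.] n 527 ztop 16.3 mean [714.9 -90.7  14.2] rect [713.3 -92.4  90.   48.6  66.4]
scraper_mid 0.49 [194. 251.] n 183 ztop 11.5 mean [ 489.6 -221.2    8.7] rect [ 494.5 -221.3   35.4   60.8   82.1]
```

Emit:
play_rows(
  delta_pos=[
    [-50, 15, 0],
    [-105, 32, 0],
    [-160, 48, 0],
    [-220, 66, 0],
    [-280, 84, 0],
    [-340, 102, 0],
    [-400, 120, 0],
    [-435, 131, 0],
    [-444, 133, 0],
    [-444, 133, 20],
    [-444, 133, 70],
    [-444, 133, 120],
    [-444, 133, 145],
    [-444, 133, 145],
    [-444, 133, 145],
  ],
  yaw=[-0.03, -0.06, -0.09, -0.129, -0.129, -0.129, -0.129, -0.129, -0.129, -0.129, -0.129, -0.129, -0.129, -0.129, -0.129],
  gripper=[1, 1, 1, 1, 1, 1, 1, 1, 1, 1, 1, 1, 1, 1, 1],
)

```text
clock: 27.55
eef_pos: [594.2, -327.5, 190.6]
eef_rot: [-179.6, -0.3, 99.1]
wrist_force: [1.1, -0.1, 1.0]
finger_gap: 85.4
```

Emit:
play_rows(
  delta_pos=[
    [-1.5, 2, 6],
    [-1.5, 2, 12],
    [-1.5, 2, 13],
    [-1.5, 2, 13],
    [-1.5, 2, 13],
    [-1.5, 2, 13],
    [-1.5, 2, 13],
    [-1.5, 2, 13],
    [-1.5, 2, 13],
    [-1.5, 2, 13],
    [-1.5, 2, 13],
    [-1.5, 2, 13],
  ],
  yaw=[0, 0, 0, 0, 0, 0, 0, 0, 0, 0, 0, 0],
  gripper=[1, 1, 1, 1, -1, -1, -1, -1, -1, -1, -1, -1],
  grip_force=50,
)

```text
clock: 29.05
eef_pos: [596.4, -328.7, 177.9]
eef_rot: [-179.6, -0.3, 99.1]
wrist_force: [-0.2, -0.4, 2.7]
finger_gap: 18.4
```

Emit:
play_rows(
  delta_pos=[
    [0, 0, -5],
    [0, 0, -25],
    [0, 0, -50],
    [0, 0, -60],
    [0, 0, -60],
  ],
  yaw=[0, 0, 0, 0, 0],
  gripper=[-1, -1, -1, -1, -1],
)

```text
clock: 29.68
eef_pos: [596.9, -329.0, 238.3]
eef_rot: [-179.6, -0.3, 99.1]
wrist_force: [0.2, -0.7, -0.3]
finger_gap: 18.4
```

```bash
python3 - <<'E'
from h import *
s=ctrl.sense(); print(s["eef_pos"],s["finger_gap"],s["wrist_force"])
p=ctrl.get_image("scene"); masks(p,"scraper_mid"); save(p,"s1.png",(160,290,150,290),5)
E
```

```text
[ 596.90479391 -328.98154576  238.26098632] 18.35211332034014 [ 0.18352149 -0.68238255 -0.31363434]
scraper_mid 0.93 [241. 328.] n 575 ztop 16.3 mean [712.8 -91.3  14.1] rect [709.2 -91.1  89.8  52.4  71.2]
scraper_mid 0.88 [318. 204.] n 770 ztop 16.7 mean [ 746.4 -432.1   14.8] rect [ 740.4 -432.2   50.3   91.2   70.7]
scraper_mid 0.64 [266. 190.] n 309 ztop 11.1 mean [ 590.5 -430.5    8.3] rect [ 594.4 -433.1   33.2   61.    12.2]
scraper_mid 0.53 [194. 248.] n 158 ztop 11.6 mean [ 489.8 -220.5    9. ] rect [ 491.3 -225.4   31.1   64.1   66.8]
scraper_mid 0.52 [240. 222.] n 250 ztop 77.5 mean [ 611.9 -325.9   76. ] rect [ 604.9 -327.2   73.3   18.6    8.4]
```

View pics/s1.png

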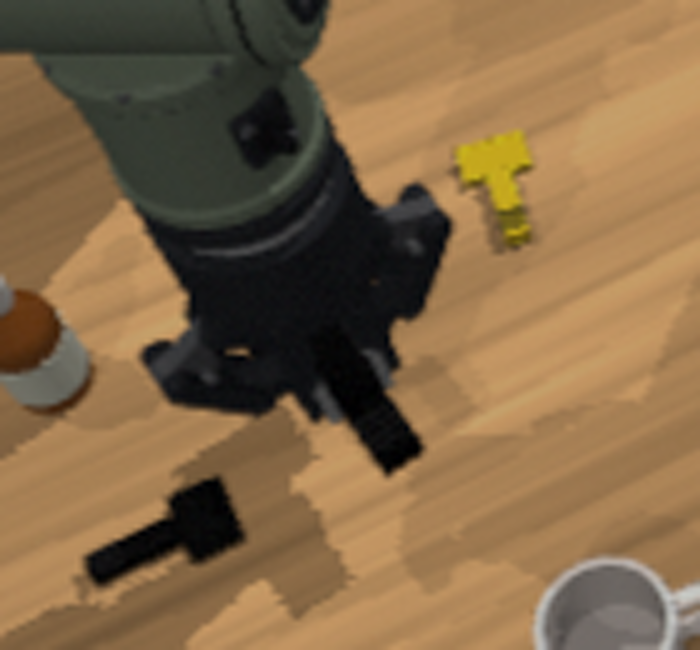

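Emit:
play_rows(
  delta_pos=[
    [0, 0, -30],
    [15, -1, -65],
    [50, -4, -90],
    [100, -8, -90],
    [155, -12, -90],
    [212, -16, -90],
    [270, -21, -90],
    [328, -25, -90],
    [386, -30, -90],
    [444, -34, -90],
    [500, -38, -90],
    [550, -42, -90],
    [590, -45, -90],
    [610, -47, -90],
    [615, -47, -90],
    [615, -47, -90],
    [615, -47, -75],
    [615, -47, -52],
    [615, -47, -38],
    [615, -47, -36],
  ],
  yaw=[0, 0, 0.02, 0.04, 0.06, 0.08, 0.1, 0.12, 0.133, 0.133, 0.133, 0.133, 0.133, 0.133, 0.133, 0.133, 0.133, 0.133, 0.133, 0.133],
  gripper=[-1, -1, -1, -1, -1, -1, -1, -1, -1, -1, -1, -1, -1, -1, -1, -1, -1, -1, -1, -1],
)

```text
clock: 32.28
eef_pos: [453.6, 270.3, 275.9]
eef_rot: [-179.3, -0.2, 91.4]
wrist_force: [0.5, 0.2, -0.6]
finger_gap: 18.8
```

```bash
python3 - <<'E'
from h import *
s=ctrl.sense(); print(s["eef_pos"],s["eef_rot"],s["finger_gap"],s["wrist_force"])
p=ctrl.get_image("scene"); masks(p,"scraper_mid"); save(p,"s2.png",(40,180,330,470),5)
E
```

```text
[453.55542474 270.25798878 275.87527343] [-179.33658207   -0.22360701   91.38673468] 18.795824859553846 [ 0.47885498  0.15495668 -0.64343963]
scraper_mid 0.69 [266. 185.] n 279 ztop 11.0 mean [ 590.7 -431.4    8.5] rect [ 593.3 -433.7   33.9   64.     8.8]
scraper_mid 0.66 [195. 252.] n 226 ztop 11.6 mean [ 492.  -221.4    9.1] rect [ 491.7 -224.5   33.4   63.8   66. ]
scraper_mid 0.64 [ 97. 402.] n 188 ztop 114.4 mean [467.5 265.6 112.2] rect [450.8 264.   93.5  27.2  13.2]
scraper_mid 0.61 [317. 206.] n 741 ztop 16.6 mean [ 746.8 -431.7   14.7] rect [ 741.2 -429.6   49.9   90.4   72.5]
scraper_mid 0.25 [140. 425.] n 164 ztop 55.0 mean [578.3 270.9  53.1] rect [577.9 272.   35.5  35.3  51.4]
```

View pics/s2.png

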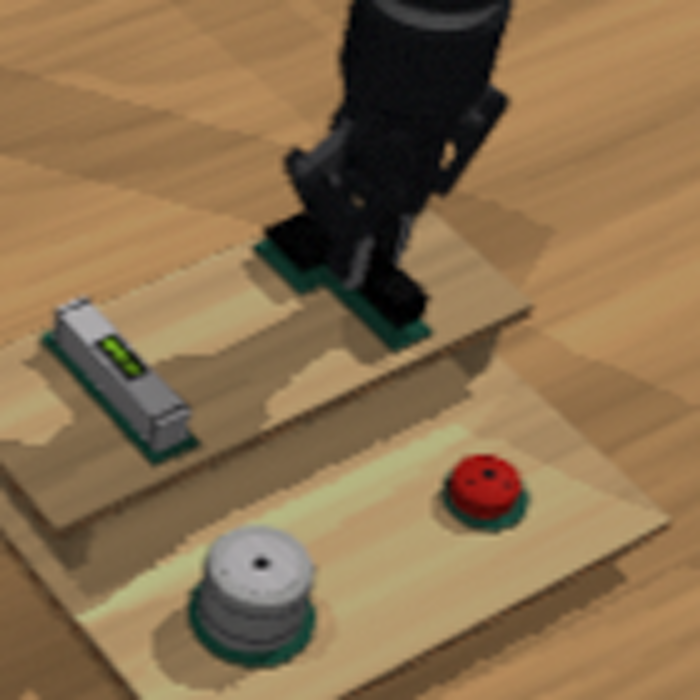

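Scraper is aligned over its pad, blade over the broad part (300,245), about 8 mm high; lower and release.

Emit:
play_rows(
  delta_pos=[
    [1, 0, 3],
    [1, 0, 6],
    [1, 0, 8],
    [1, 0, 9],
    [1, 0, 9],
    [1, 0, 9],
    [1, 0, 9],
    [1, 0, 9],
    [1, 0, 9],
    [1, 0, 7],
    [1, 0, -25],
    [1, 0, -60],
    [1, 0, -100],
  ],
  yaw=[0, 0, 0, 0, 0, 0, 0, 0, 0, 0, 0, 0, 0],
  gripper=[-1, -1, -1, -1, -1, -0.2, -0.2, 0.2, 0.2, 0.2, 0.2, 0.2, 0.2],
)

```text
clock: 34.0
eef_pos: [454.7, 271.2, 378.0]
eef_rot: [-179.4, -0.3, 91.4]
wrist_force: [0.3, -0.8, -0.3]
finger_gap: 51.3
```

Emit:
play_rows(
  delta_pos=[
    [40, -30, -40],
    [100, -60, -60],
    [150, -90, -60],
    [200, -120, -60],
    [250, -120, -60],
    [250, -120, -60],
  ],
  yaw=[0, 0, 0, 0, 0, 0],
  gripper=[1, 1, 1, 1, 1, 1],
)

```text
clock: 34.75
eef_pos: [328.2, 520.6, 439.5]
eef_rot: [-179.4, -0.3, 91.6]
wrist_force: [-0.1, 0.2, -0.8]
finger_gap: 85.2
```

```bash
python3 - <<'E'
from h import *
s=ctrl.sense(); print(s["eef_pos"],s["finger_gap"])
for n in ["scene","top"]:
    p=ctrl.get_image(n)
    for q in ["weight_mid","adapter_mid","level_mid","scraper_mid","cup_mid","cleaner_mid"]: masks(p,q)
    for d in ctrl.trace(p,"scraper_mid"):
        w=world(p,np.argwhere(d["mask"]))
        if np.median(w[:,2])>60:
            w=w[w[:,2]>92]; print("full",w[:,2].max(),cv2.minAreaRect(w[:,:2].astype(np.float32)))
    save(p,"f%s.png"%n,(60,200,310,470) if n=="scene" else (170,310,110,290),5 if n=="scene" else 4)
E
```

```text
[328.21030433 520.60334683 439.45901264] 85.24131207845933
weight_mid 0.98 [156. 381.] n 500 ztop 79.1 mean [583.1 113.2  77.7] rect [582.9 113.9  52.5  53.8  12.4]
level_mid 0.78 [116. 354.] n 327 ztop 112.1 mean [454.9 109.6 110.5] rect [452.4 110.6  95.8  21.5   3.5]
level_mid 0.31 [137. 425.] n 134 ztop 55.5 mean [579.1 271.2  53.4] rect [578.7 271.6  34.5  33.7  11.1]
scraper_mid 0.97 [318. 206.] n 778 ztop 16.6 mean [ 746.4 -431.9   14.7] rect [ 741.6 -430.2   52.1   90.4   73.1]
scraper_mid 0.89 [240. 329.] n 606 ztop 16.0 mean [712.2 -90.3  13.9] rect [710.4 -91.   91.9  51.7  69.7]
scraper_mid 0.87 [265. 190.] n 275 ztop 11.1 mean [ 590.3 -429.5    8.2] rect [ 587.3 -433.4   59.4   35.6   85.4]
scraper_mid 0.72 [ 94. 399.] n 345 ztop 105.5 mean [457.4 269.4 103.5] rect [450.6 274.9  92.2  48.7   7.7]
scraper_mid 0.7 [195. 251.] n 185 ztop 11.1 mean [ 489.8 -221.1    8.5] rect [ 492.6 -217.7   64.3   34.9    2.2]
cup_mid 0.82 [288. 272.] n 993 ztop 53.9 mean [ 746.5 -273.4   53.1] rect [ 750.2 -271.7   75.8   58.3   54.2]
cleaner_mid 0.91 [230. 153.] n 494 ztop 91.8 mean [ 48
[... 713 characters left out ...]
62.5   88.6]
scraper_mid 0.77 [205. 458.] n 248 ztop 10.4 mean [ 587.4 -429.9    7.8] rect [ 581.5 -431.6   61.3   34.6   76.9]
scraper_mid 0.73 [161. 330.] n 525 ztop 16.3 mean [710.5 -86.4  13.9] rect [708.4 -90.4  91.3  51.8  67.1]
scraper_mid 0.64 [151. 456.] n 612 ztop 15.6 mean [ 737.9 -430.2   13.4] rect [ 737.3 -423.    51.5   95.1   85.6]
cup_mid 0.66 [141. 396.] n 721 ztop 53.0 mean [ 743.5 -272.2   52.2] rect [ 739.2 -269.6   59.1   76.8   25.9]
cleaner_mid 0.76 [247. 480.] n 298 ztop 93.3 mean [ 483.4 -450.    93.5] rect [ 484.2 -450.2   15.8   17.7   64.1]
full 109.7024088768128 ((443.71539306640625, 272.07733154296875), (96.2332534790039, 54.538475036621094), 2.037567138671875)
```

View pics/fscene.png

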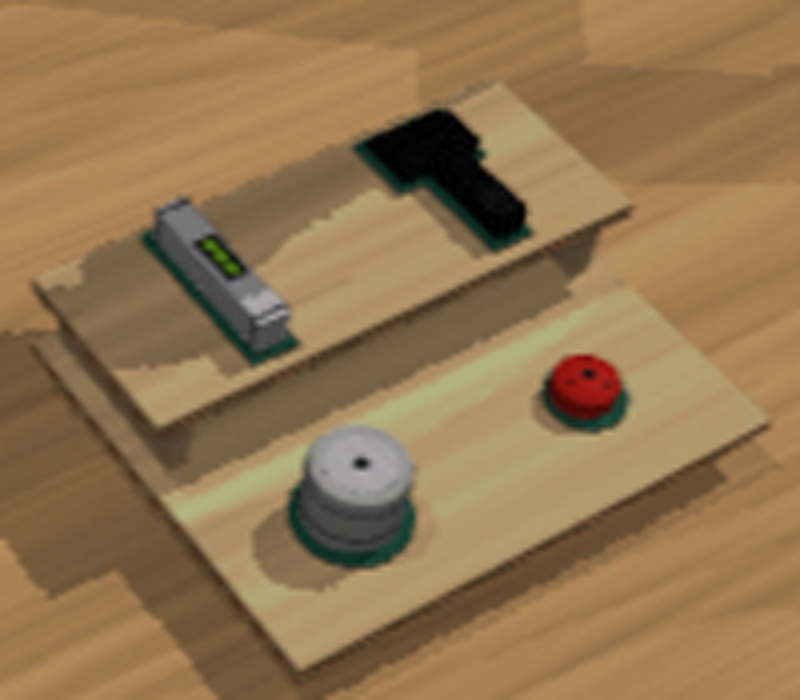

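View pics/ftop.png

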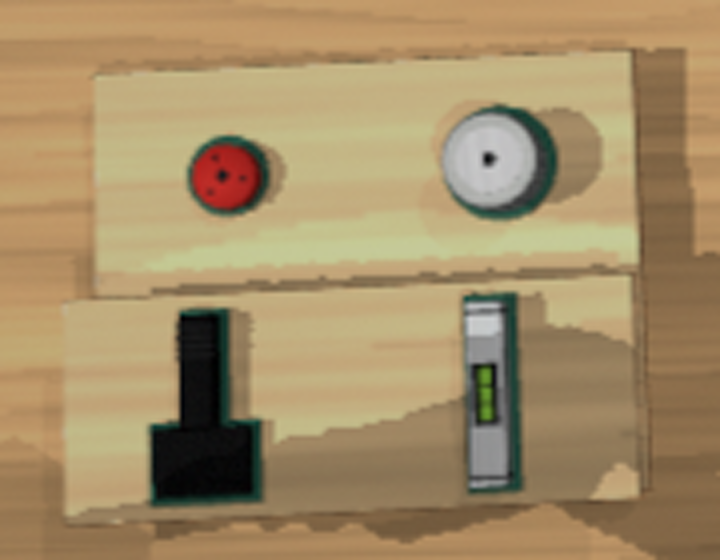

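All four sit on their own pads (adapter (228,175), weight (490,160), scraper (205,410), level (490,395) in the top crop); apparent shifts are parallax from height. The cup and the bottle have not moved.

```bash
python3 -c "
from rig import ctrl
print(ctrl.sign_off())"
```

```text
the job is handed in; nothing more can be done
None
```

All four accessories are on their own green pads, and I handed the job in at about 35 s of the 138 s allowed. No verdict was reported. I picked each one up, lowered it onto its pad and then released it.

| Thing | Offset from pad centre (last check, two cameras averaged) |
|---|---|
| Steel weight | about 1 mm |
| Red adapter | about 3 mm |
| Spirit level | about 1 mm, within about 2° of the pad's length, vial up |
| Large black scraper | about 1–2 mm, blade over the broad part |

- **Seated:** the measured top heights match each thing lying flat on its pad.
- **Cup and bottle:** both measured within about 1–2 mm of where they started, which is within camera noise.
- **Disagreements:** the two cameras differ by 2–5 mm in x. One scene-camera reading put the scraper at about 5.6° and the top camera at 2°. Both are well within tolerance. In the last scene picture the network missed the adapter, reporting it only as a weak "level". It is plainly in place in that picture and in the top one.

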